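# Set the filter-wheel selector and start it

## Task

On the filter-wheel control box, push the black pointer selector round with a fingertip, click by click, until it rests at the fifth of the seven marks, counted clockwise from the round dot, which is the first. Only then press the round button on the box fully in, once the pointer stands at the fifth mark, and let it come out again. Touch gently with fingertips only: do not grip or lift anything, and leave the can, the vials and the dust cap beside the box undisturbed.

Things in the scene. Friction and masses are not known exactly. Their poses are not given: they have to be found in the camera images.
- control_box: Low white control box with a level top panel, 135 mm (x) by 210 mm (y) by 55 mm high, fixed to the worktop. Origin: centre of its underside. Its x points from its front, which faces the robot, to its back; y to the left. On the panel, the selector's axis stands at x = 0, y = +38 mm, the button at x = 0, y = -66 mm.
- selector_hub (a point): Point on the selector's vertical axis at the top of its bar, 25 mm above the panel. The selector is a black bar 10 mm wide on a round foot (36 mm across, 7 mm high); the bar runs from 14 mm behind the axis to 38 mm in front of it, the pointing end, which has a white line on top. Its side faces are upright, from 6 to 25 mm above the panel.
- pointer_tip (a point): Pointing end of the selector bar, 38 mm from the axis, at its top, 25 mm above the panel. A push of 2 to 8 N on the bar's side near this end carries it over a click; past the hump, half-way between two marks, it snaps on into the next position by itself and stays, with up to 0.1 rad of play.
- selector (a joint): Selector angle, rad: 0 at the first mark (round dot; pointer to the box's +y), growing clockwise seen from above. Seven click positions 30 degrees (0.524 rad) apart, each with a flat black mark on the panel 48 mm from the axis; the fifth is 2.094, the seventh 3.142. End stops lie just beyond the first and the seventh. It starts between the first and the third.
- start_button_top (a point): Centre of the top face of the round black push button (28 mm across, in a dark metal collar) on the panel; the point moves with the button. It is pressed straight down.
- start_button (a joint): Travel of the button, m: 0 out, 0.006 fully in; a spring, 5 N fully in, returns it.
- can: Loose bystander beside the box: black screw-lid can, 39 mm wide, 66 mm tall. Origin: centre of its underside.
- vial_a: Loose bystander beside the box: glass vial with a white cap, 27 mm wide, 58 mm tall. Origin: centre of its underside.
- vial_b: Loose bystander beside the box: glass vial with a black cap, 22 mm wide, 50 mm tall. Origin: centre of its underside.
- dust_cap: Loose bystander beside the box: round black dust cap, 42 mm wide, 19 mm tall. Origin: centre of its underside.

How it is judged:
On the way, in this order (a step that is already met when the one before it is completed fails the run):
1. the selector rests at the fifth mark (value of joint selector between 1.914 and 2.274 rad and velocity of joint selector below 0.3 rad/s and value of joint start_button below 0.001 m), for 0.3 s.
2. the button is pressed in while the selector stands at the fifth mark (value of joint selector between 1.914 and 2.274 rad and value of joint start_button above 0.0045 m), for 0.05 s.
At the end, for the whole second after the job is handed in: The selector stands at the fifth mark (2.094 rad, within 0.18 rad) and at rest, the button has been pressed at least 4.5 mm of its 6 mm in that position and is out again (less than 1 mm in), the loose things stand upright within 15 mm of their places (value of joint selector between 1.914 and 2.274 rad and velocity of joint selector between -0.05 and 0.05 rad/s and value of joint start_button below 0.001 m and distance of each of can, vial_a, vial_b, dust_cap from where it was at the start of the episode below 0.015 m and angle between each of can, vial_a, vial_b, dust_cap's own z axis and vertical below 0.2 rad); the robot touches nothing.
It fails at once if the button is pressed (3 mm or more) while the selector is not at the fifth mark (value of joint start_button above 0.003 m and not (value of joint selector between 1.914 and 2.274 rad)).
It fails at once if the fingers bear on the box, its selector or its button with more than 30 N, or grip the selector (contact force between the fingers and control_box above 30 N).
It fails at once if the can, a vial or the dust cap is moved more than 15 mm, lifted or tipped over (distance of any of can, vial_a, vial_b, dust_cap from where it was at the start of the episode above 0.015 m or angle between any of can, vial_a, vial_b, dust_cap's own z axis and vertical above 0.3 rad).
It also fails if it takes over 51 s, if anything falls off the work surface, if the arm or the gripper's body presses on something with over 40 N, if the wrist force passes 120 N, or if a joint passes its speed limit or range.

## Robot

A 6-joint arm with a two-finger parallel gripper is mounted at the origin on a cart in front of the work surface, level with it; the furniture and walls round the work are solid. World frame = base frame: x ahead of the robot, y to its left, z up, the work surface at z = 0. Lengths are in m, angles in rad, forces in N, time in s.
With the tool pointing down it reaches from about 0.3 to 0.875 m from the base axis. Payload 6.4 kg.
Tool frame: the origin (TCP) lies at the very end of the fingers, on their centre line; the grasp point (between the pads) lies 19 mm behind it; z points along the fingers, y is the line along which they close (so a half turn about z gives the same grasp; the last joint's range is limited). The gripper opens to 85 mm and grips with 20 to 120 N. Pads are 22 mm wide; open, the fingers measure 114 mm over their backs; the gripper's body (76 mm by 85 mm) begins 54 mm behind the grasp point. The pads swing forward as they close: fully open they stand 13 mm farther back than shut.
Start: joints at [-1.317, 0.181, 1.607, -0, 1.354, -0.206], TCP at [0.255, -0.515, 0.231] pointing down, gripper open.
Joint ranges: [-2.99, 2.99], [-0.89, 2.07], [0.3, 2.58], [-1.14, 4.28], [0, 2.63], [-3.12, 3.12]. Speed limits (rad/s): [2.57, 2.57, 3.01, 3.14, 3.14, 3.14].

## Interface

Orientations are given as a unit quaternion [w, x, y, z].
In Python, from bench import ctrl, camera, calibration, order, outline_of gives the robot as it stands.
- The arm moves only by the tool move_arm, never from a script. Its argument "series" is a list that holds one entry, the list of rows, each a list of 5 numbers: the opening, from 0 (shut) to 1 (fully open), then the shift along the tool's x, y, z in mm, then the turn about the tool's z in rad. A call has exactly 10 rows; each row is the pose to reach, as a shift and turn from the pose commanded when the call began, along the tool's axes at that moment; what a row does not reach only later rows make up. A row lasts 1/12 s, in which the tool goes at most 41.7 mm and 7.16 degrees, less where a joint would pass 70% of its speed; a pose out of reach is approached as far as the arm can. A call with a gripper value outside its range is refused whole. The fingers move at their own pace and stop on an object; the grip force is fixed at half the most. Time passes only in rows, so rows that repeat a pose let the fingers close, or fill a call up. It gives the time, the measured TCP pose, the force, the opening and the grip force at its end, in the units of the state.
- ctrl.get_obs(): the state, without advancing time (a new reading comes with each control period).
- camera(name): name is "side" or "top" or "wrist"; returns (picture, depth): 384x512x3 uint8, blue, green, red; 384x512 float32, m along the optical axis (not along the pixel's ray), 0 where there is no reading.
- calibration(name): a dict with "intrinsics" (3x3 intrinsics, pixels), "k1" (the pictures are not rectified: a ray, as slopes to the right and down, at radius r is drawn at 1 + k1 r^2 times it, then the intrinsics apply), "rvec" (rotation vector, rad) and "tvec" (3), from world to camera coordinates, as OpenCV has them. Camera axes: x right, y down, z forward; pixel columns grow to the right and rows downward; lengths in m; the calibration is good to about 2 mm. A picture is of the moment at which its call begins: read the wrist's pose just before it. calibration takes no time and is no camera call; for the wrist camera it gives the pose at the moment of the call.
- order.hand_in(): hands the job in; it is judged then, once.
Trained networks look in the newest picture that a camera, given by its name, has taken for a name from the list of things; names that differ only in an ending like _2 or _b are one class to them, and where a whole thing is asked for, a point or a joint stands for the part that bears it (a point fixed in the world has none). Each returns a list of dicts, best first, with "conf" (0 to 1); they miss things now and then, are a little off and sometimes report something else, mostly with a low value. They report only what shows in the picture. A call takes as long as a camera call.
- outline_of(target, camera): "region" (384x512 bool, what is visible of it) and "bbox" ([centre column, centre row, width, height] in pixels, round what is visible of it).
The state is a dict: "time_s": time; "q": joint angles; "dq": joint speeds; "joint_efforts": joint torques, N m; "eef_pos": TCP position; "eef_rot": TCP orientation; "wrist_force": force on the tool from outside, world axes, zero at the start; "torque": the same for the moment, N m; "opening": opening from 0.0 (shut) to 1.0 (fully open); "grasp_force": force on a finger pad.
Only numpy, scipy, OpenCV 4.12 (cv2) and the standard library are available. Lean on these libraries where they do the work, as an engineer would, in place of code of your own. Each camera call takes 0.05 s, during which the arm holds its last target. There are 200 camera calls.

## Working session

There is one attempt and no reset: what is moved stays moved. The work goes in short steps, Python scripts to look and compute and a tool call to move; the robot and the scene stay as the last step left them, time stands still between calls to the robot, and variables do not carry over. Pictures are saved under pics/ and viewed, at most 10 in all, crops included, and the job is handed in when it is done.

Besides the shell and the picture viewer there is one more tool, called as name(argument=value, ...), one argument or row to a line, values as JSON. move_arm: Moves the arm, as the interface text tells. Its arguments: {"type":"object","properties":{"series":{"type":"array","items":{"type":"array","items":{"type":"array","items":{"type":"number"}}}}},"required":["series"]}

```bash
mkdir -p pics; ls
python3 - <<'E'
from bench import ctrl,camera,calibration,outline_of
import cv2
o=ctrl.get_obs();print(o['time_s'],o['eef_pos'],o['eef_rot'],o['opening'])
for n in('top','side'):
    p,d=camera(n);cv2.imwrite(f'pics/{n}0.png',p)
    c=calibration(n);print(n,c)
    for t in('control_box','selector','start_button_top','can','vial_a','dust_cap'):
        for r in outline_of(t,n)[:3]:print(t,round(r['conf'],2),r['bbox'],r['region'].sum())
E
```

```text
pics
0.0 [ 0.25504607 -0.51474479  0.23038755] [-8.51792711e-04  9.73690335e-01  2.27873663e-01 -1.81352690e-05] 1.0003454940200933
top {'intrinsics': array([[458.09079953,   0.        , 255.08877332],
       [  0.        , 458.09079953, 184.94831533],
       [  0.        ,   0.        ,   1.        ]]), 'k1': -0.10967786789455548, 'rvec': array([ 2.15553956, -2.11378851,  0.15002424]), 'tvec': array([0.03045729, 0.53355751, 0.84652191])}
control_box 0.94 [311.5, 190.6, 114.6, 84.5] 7605
selector 0.9 [291.8, 179.2, 22.6, 31.6] 378
start_button_top 0.49 [347.4, 195.3, 15.3, 13.2] 127
can 0.89 [238.8, 165.4, 22.8, 24.3] 399
vial_a 0.63 [234.3, 191.2, 11.8, 17.5] 180
vial_a 0.49 [387.1, 190.5, 15.2, 13.4] 168
dust_cap 0.87 [377.6, 228.3, 20.0, 22.5] 349
side {'intrinsics': array([[360.57628477,   0.        , 255.67109349],
       [  0.        , 360.57628477, 188.50205146],
       [  0.        ,   0.        ,   1.        ]]), 'k1': -0.04747146291442903, 'rvec': array([ 2.06916372, -0.09650733,  0.02166883]), 'tvec': array([-0.54140362,  0.12396431,  0.83174407])}
control_box 0.72 [245.5, 239.1, 72.2, 77.3] 4616
selector 0.71 [253.8, 208.6, 27.5, 12.3] 270
start_button_top 0.7 [246.3, 237.2, 12.6, 12.8] 134
can 0.72 [262.9, 194.8, 7.8, 15.5] 194
vial_a 0.5 [255.7, 282.9, 14.7, 28.1] 305
vial_a 0.41 [255.0, 210.1, 19.8, 15.5] 217
dust_cap 0.84 [217.8, 286.3, 23.7, 22.4] 367
dust_cap 0.58 [255.6, 209.9, 19.8, 15.0] 221
```

View pics/top0.png

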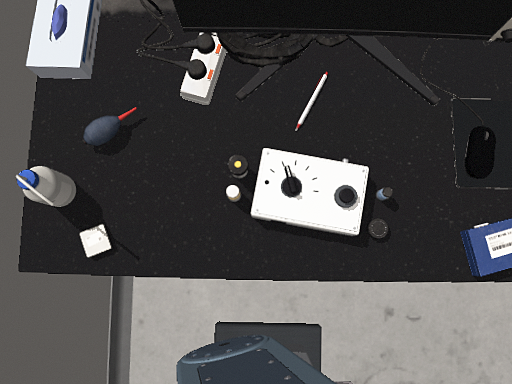

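View pics/side0.png

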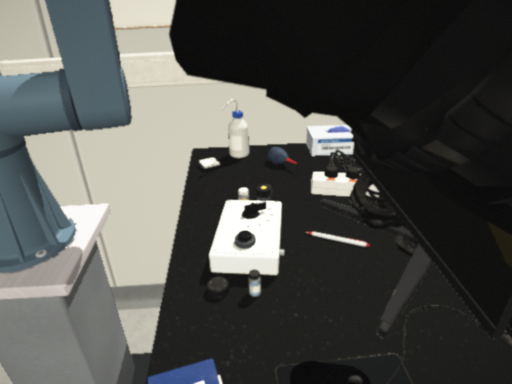

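The top view shows the box centred near (311,191). The selector hub is at (291,187) with its pointer up to about (286,165), close to the third mark. The button is at (347,196), the dot at (267,182). The can and a vial stand left of the box; the other vial and the dust cap stand right. Next: the box pose.

```bash
cat > h.py <<'E'
import numpy as np,cv2
from bench import ctrl,camera,calibration,outline_of
def ray(c,uv):
    K=c['intrinsics'];uv=np.asarray(uv,float).reshape(-1,1,2)
    s=cv2.undistortPoints(uv,K,np.array([c['k1'],0,0,0.])).reshape(-1,2)
    R=cv2.Rodrigues(c['rvec'])[0];return np.c_[s,np.ones(len(s))],R,c['tvec']
def at_depth(c,uv,d):
    s,R,t=ray(c,uv);return (s*np.asarray(d)[:,None]-t)@R
def at_z(c,uv,z):
    s,R,t=ray(c,uv);o=-t@R;w=s@R;return o+w*((z-o[2])/w[:,2])[:,None]
def project(c,P):
    return cv2.projectPoints(np.asarray(P,float).reshape(-1,1,3),c['rvec'],c['tvec'],c['intrinsics'],np.array([c['k1'],0,0,0.]))[0].reshape(-1,2)
def cloud(n,d,reg):
    v,u=np.nonzero(reg&(d>0));return at_depth(calibration(n),np.c_[u,v],d[v,u])
E
python3 - <<'E'
from h import *
for n in('top','side'):
    p,d=camera(n);c=calibration(n)
    r=outline_of('control_box',n)[0]['region']
    P=cloud(n,d,r);print(n,'z',np.percentile(P[:,2],[5,50,95]))
    Q=P[abs(P[:,2]-.055)<.006]
    rect=cv2.minAreaRect((Q[:,:2]*1000).astype(np.float32));print(rect)
    S={}
    for t in('selector','start_button_top','can','vial_a','dust_cap'):
        for k in outline_of(t,n)[:2]:
            X=cloud(n,d,k['region']);print(t,round(k['conf'],2),np.median(X,0).round(4),X.max(0).round(3),X.min(0).round(3))
    if n=='top':
        print('dot',at_z(c,[[267,182.5]],.055),'hub',at_z(c,[[291,187]],.08),'btn',at_z(c,[[347.4,195.3]],.07))
        x,y=230,140;cv2.imwrite('pics/crop1.png',cv2.resize(p[140:245,225:400],None,fx=4.5,fy=4.5,interpolation=cv2.INTER_CUBIC))
E
```

```text
top z [0.049523   0.05490921 0.06866002]
((523.0624389648438, -65.15689086914062), (208.02464294433594, 133.85121154785156), 80.0057601928711)
selector 0.61 [ 0.5327 -0.0253  0.0653] [ 0.566 -0.012  0.084] [ 0.514 -0.045  0.055]
start_button_top 0.76 [ 0.5132 -0.1288  0.0765] [ 0.525 -0.116  0.081] [ 0.499 -0.142  0.066]
start_button_top 0.71 [ 0.5227 -0.21    0.0483] [ 0.533 -0.204  0.052] [ 0.514 -0.224  0.006]
can 0.74 [0.5654 0.0737 0.0648] [0.589 0.093 0.07 ] [ 0.551  0.055 -0.002]
vial_a 0.74 [0.5147 0.0822 0.0572] [0.529 0.095 0.063] [ 0.506  0.07  -0.003]
vial_a 0.6 [ 0.5227 -0.2097  0.048 ] [ 0.533 -0.204  0.052] [ 0.514 -0.222  0.006]
dust_cap 0.9 [ 0.4549 -0.2008  0.0182] [ 0.475 -0.183  0.022] [ 0.437 -0.222  0.003]
dot [[0.53590822 0.01802881 0.055     ]] hub [[ 0.52426469 -0.02627207  0.08      ]] btn [[ 0.51202552 -0.13280085  0.07      ]]
side z [0.01805202 0.05394157 0.07053431]
((522.746337890625, -67.07237243652344), (206.01063537597656, 132.85589599609375), 80.66912841796875)
selector 0.77 [ 0.5351 -0.0293  0.0681] [0.565 0.023 0.081] [ 0.512 -0.045  0.054]
can 0.68 [0.5682 0.0647 0.0576] [0.6   0.219 0.067] [ 0.551  0.055 -0.001]
vial_a 0.57 [ 0.5238 -0.2215  0.0302] [ 0.539 -0.161  0.051] [ 0.513 -0.226 -0.002]
dust_cap 0.29 [ 0.5117 -0.1363  0.0756] [ 0.524 -0.116  0.078] [ 0.5   -0.145  0.065]
```

View pics/crop1.png

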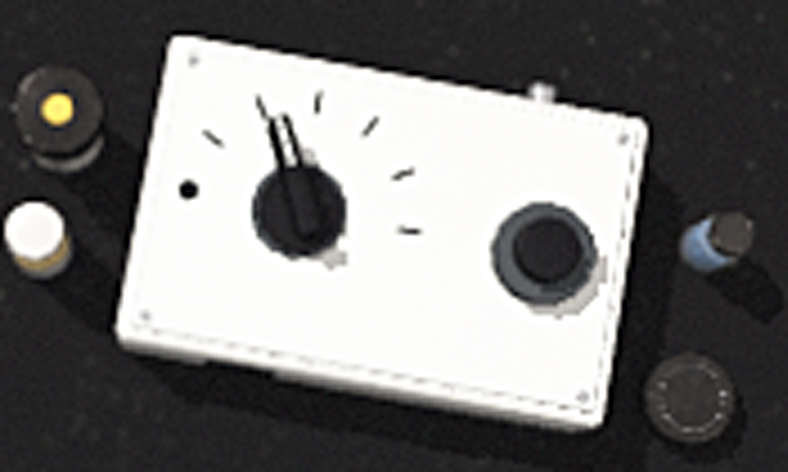

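The crop shows the pointer resting at the third mark: dot (188,190), 2nd (212,138), 3rd (262,107), 4th (318,102), 5th (371,125). Two clicks are needed. The box measures 208×134 mm with its panel at z≈0.055, as specified. Its centre is (0.523,-0.066) and its yaw about -9.7°.

```bash
cat >> h.py <<'E'
YAW=np.radians(-9.7);C=np.array([.523,-.066])
BX=np.array([np.cos(YAW),np.sin(YAW)]);BY=np.array([-BX[1],BX[0]])
HUB=C+.038*BY;BTN=C-.066*BY
def pdir(a):  # selector angle deg -> radial dir, clockwise tangent, yaw deg
    a=np.radians(a);r=np.cos(a)*BY+np.sin(a)*BX
    return r,np.array([r[1],-r[0]]),np.degrees(np.arctan2(r[1],r[0]))
from scipy.spatial.transform import Rotation as Ro
def state():
    o=ctrl.get_obs();w=np.asarray(o['eef_rot']);R=Ro.from_quat(w[[1,2,3,0]]).as_matrix();return o,np.array(o['eef_pos']),R
def rel(xyz,yawdeg,p=None,R=None):
    if p is None:_,p,R=state()
    s=R.T@(np.asarray(xyz)-p)*1000
    cur=np.degrees(np.arctan2(R[1,0],R[0,0]));return s.round(1),round(np.radians((cur-yawdeg+180)%360-180),3)
def tip(a,gap,z,rad=.030): # finger centre 'gap' behind the bar's centre line (clockwise push)
    r,t,y=pdir(a);return np.r_[HUB+rad*r-gap*t,z],y
E
python3 - <<'E'
from h import *
print(HUB,BTN);print(*tip(60,.032,.15));print(rel(*tip(60,.032,.15)))
E
```

```text
[ 0.5294026  -0.02854327] [ 0.5118797  -0.13105643]
[0.54643732 0.01187725 0.15      ] 20.300000000000008
(array([ 495. , -343.2,   81.3]), np.float64(0.106))
```

move_arm(
  series=[
    [[0,25,-17,0,0],[0,58,-40,0,0],[0,91,-63,0,0],[0,124,-86,0,0],[0,157,-109,0,0],[0,190,-132,0,0],[0,223,-155,0,0],[0,256,-178,0,0],[0,289,-200,0,0],[0,310,-215,0,0]],
  ],
)

```text
time_s: 2.23
eef_pos: [0.4387, -0.182, 0.2316]
eef_rot: [-0.0, 0.974, 0.229, 0.001]
wrist_force: [0.3, -0.6, -0.1]
opening: -0.003
grasp_force: 0.0
```

Run:
```python
from h import *
o,p,R=state();print(o['time_s'],p,o['q'],o['opening'],o['wrist_force']);print(rel(*tip(60,.032,.12)))
```

```text
2.2333 [ 0.43872784 -0.18204294  0.23162307] [-6.44582595e-01 -4.92492866e-02  1.85005163e+00  9.66289902e-04
  1.34017949e+00  4.64610417e-01] -0.0033161382433829815 [ 0.26254735 -0.5693936  -0.10223122]
(array([ 182.7, -125.7,  111.8]), np.float64(0.107))
```

move_arm(
  series=[
    [[0,25,-17,5,0],[0,55,-38,20,0.05],[0,85,-58,40,0.107],[0,115,-80,60,0.107],[0,145,-100,80,0.107],[0,170,-118,100,0.107],[0,184,-127,110,0.107],[0,184,-127,110,0.107],[0,184,-127,110,0.107],[0,184,-127,110,0.107]],
  ],
)

```text
time_s: 3.07
eef_pos: [0.5463, 0.0098, 0.1218]
eef_rot: [0.0, 0.984, 0.176, 0.0]
wrist_force: [0.3, -1.4, -0.3]
opening: 0.001
grasp_force: 0.0
```

Run:
```python
from h import *
o,p,R=state();print(o['time_s'],p,o['q'],o['opening'],o['wrist_force']);print(rel(*tip(60,.032,.068)))
p,d=camera('side');q,_=camera('wrist');t,_=camera('top')
a=cv2.resize(p[130:290,170:330],(400,400));b=cv2.resize(q,(400,300));e=cv2.resize(t[140:240,220:353],(400,300))
b=np.vstack([b,e]);a=np.vstack([a,np.zeros((200,400,3),np.uint8)]);cv2.imwrite('pics/m1.png',np.hstack([a,b]))
```

```text
3.0667 [0.54625776 0.00982417 0.12181535] [-1.99102211e-01  2.42747245e-01  1.77163131e+00 -4.37334991e-04
  1.12664712e+00  1.01897759e+00] 0.00067699142621151 [ 0.25531709 -1.35389606 -0.34950318]
(array([ 0.9, -1.9, 53.8]), np.float64(-0.001))
```

View pics/m1.png

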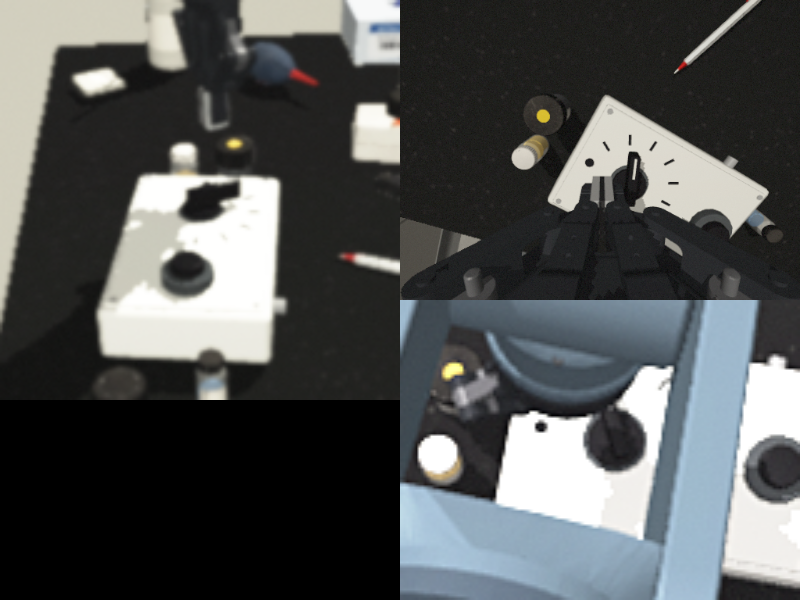

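The wrist view shows the shut fingertips at about (600,185), left of the bar. The bar stands upright at (634,165), parallel to tool x, so the alignment is good. Going down.

move_arm(
  series=[
    [[0,1,-2,12,0],[0,1,-2,24,0],[0,1,-2,36,0],[0,1,-2,46,0],[0,1,-2,54,0],[0,1,-2,54,0],[0,1,-2,54,0],[0,1,2,54,0],[0,1,5,54,0],[0,1,8,54,0]],
  ],
)

```text
time_s: 4.05
eef_pos: [0.5506, 0.0028, 0.068]
eef_rot: [0.0, 0.984, 0.176, 0.001]
wrist_force: [0.5, -0.2, 0.5]
opening: -0.001
grasp_force: 0.0
```

Run:
```python
from h import *
o,p,R=state();print(o['time_s'],p,o['wrist_force'])
for a in (60,65,70,75,80,85,90,95,100,105,108):print(a,*rel(*tip(a,.014,.068)))
q,_=camera('wrist');cv2.imwrite('pics/w2.png',cv2.resize(q[80:200,180:340],(640,480)))
```

```text
4.05 [0.55061064 0.0027592  0.06802309] [ 0.54047804 -0.18543281  0.51729779]
60 [-0.7  8.   0. ] -0.001
65 [ 0.4 10.7  0. ] 0.086
70 [ 1.2 13.4  0. ] 0.173
75 [ 1.9 16.2  0. ] 0.26
80 [ 2.3 19.1  0. ] 0.348
85 [ 2.4 22.   0. ] 0.435
90 [ 2.3 24.9  0. ] 0.522
95 [ 1.9 27.7  0.1] 0.609
100 [ 1.3 30.6  0.1] 0.697
105 [ 0.4 33.3  0.1] 0.784
108 [-0.2 34.9  0.1] 0.836
```

View pics/w2.png

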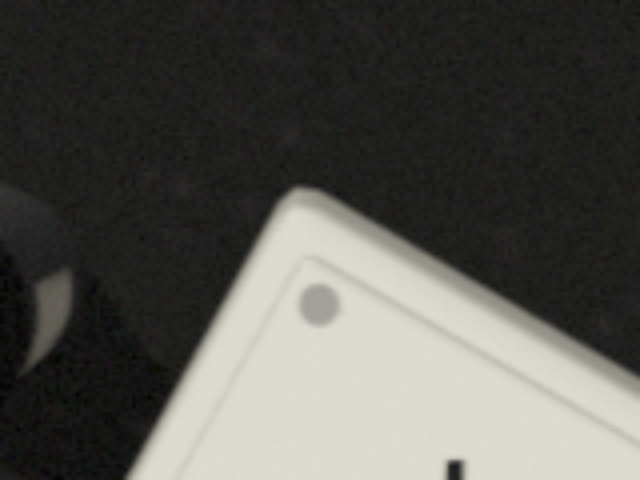

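The crop only caught a box corner, so I'll go by force readings and push gently along the arc.

move_arm(
  series=[
    [[0,0,2,0,0],[0,0,4,0,0],[0,0,6,0,0],[0,0,8,0,0],[0,0,9,0,0.04],[0,0,10,0,0.07],[0,0.5,11,0,0.1],[0,0.8,12,0,0.13],[0,1,13,0,0.16],[0,1,13,0,0.16]],
  ],
)

```text
time_s: 4.93
eef_pos: [0.5555, -0.0088, 0.0674]
eef_rot: [0.0, 0.995, 0.096, 0.0]
wrist_force: [0.4, 0.8, -0.2]
opening: -0.0
grasp_force: 0.0
```

Run:
```python
from h import *
o,p,R=state();print(o['time_s'],p,o['wrist_force'],R.T@o['wrist_force'],o['torque'])
for a in (70,75,80,90,105):print(a,*rel(*tip(a,.014,.068)))
q,_=camera('wrist');cv2.imwrite('pics/w3.png',cv2.resize(q[140:290,170:370],(640,480)))
```

```text
4.9333 [ 0.55545974 -0.00881358  0.06738371] [ 0.42245701  0.77963291 -0.17538902] [ 0.56328577 -0.68484694  0.17536394] [ 0.00894584  0.0466794  -0.04562814]
70 [ 0.8  0.8 -0.6] 0.012
75 [ 1.9  3.4 -0.6] 0.099
80 [ 2.7  6.2 -0.6] 0.187
90 [ 3.7 11.9 -0.6] 0.361
105 [ 3.2 20.5 -0.6] 0.623
```

View pics/w3.png

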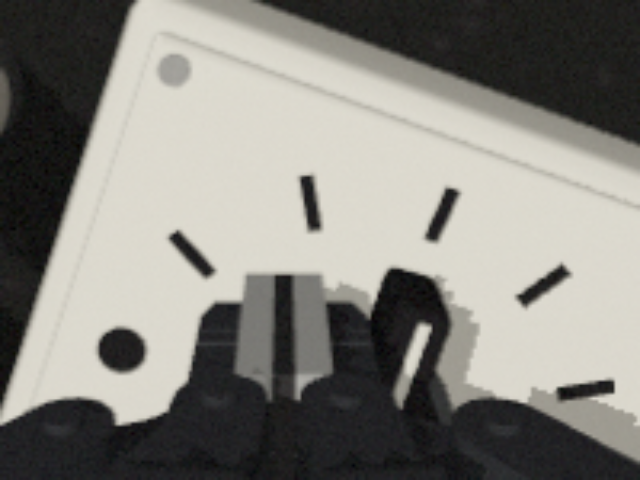

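The wrist view is clear. The bar, tip at (410,272), now points at the fourth mark (442,214), so one click is done. The fingers' backs reach about 14 mm from their centre line. One more click, to about 107°.

Run:
```python
from h import *
for a in (80,85,90,95,100,104,107,110):print(a,*rel(*tip(a,.0195,.068)))
```

```text
80 [ 3.9  0.9 -0.7] 0.188
85 [ 4.9  3.8 -0.7] 0.275
90 [ 5.7  6.8 -0.7] 0.363
95 [ 6.3  9.9 -0.7] 0.45
100 [ 6.5 13.  -0.7] 0.537
104 [ 6.5 15.5 -0.7] 0.607
107 [ 6.4 17.4 -0.7] 0.659
110 [ 6.2 19.3 -0.7] 0.712
```

move_arm(
  series=[
    [[0,2,0.5,-0.5,0.09],[0,4,1.5,-0.5,0.19],[0,5,4,-0.5,0.28],[0,5.7,6.5,-0.5,0.36],[0,6,8,-0.5,0.41],[0,6.3,9.5,-0.5,0.45],[0,6.4,11,-0.5,0.49],[0,6.5,12.5,-0.5,0.53],[0,6.5,14,-0.5,0.57],[0,6.5,14,-0.5,0.57]],
  ],
)

```text
time_s: 5.82
eef_pos: [0.5643, -0.0209, 0.0678]
eef_rot: [-0.0, 0.982, -0.188, -0.0]
wrist_force: [-0.2, 0.6, -0.0]
opening: -0.001
grasp_force: 0.0
```

Run:
```python
from h import *
o,p,R=state();print(o['time_s'],p,o['wrist_force'],R.T@o['wrist_force'])
for a in (100,104,107,110):print(a,*rel(*tip(a,.0195,.068)))
q,_=camera('wrist');cv2.imwrite('pics/w4.png',cv2.resize(q[140:290,170:370],(640,480)))
```

```text
5.8167 [ 0.56428167 -0.0209307   0.06776834] [-0.15017762  0.6102639  -0.04421217] [-0.36452464 -0.51194151  0.04435919]
100 [-0.3 -0.6 -0.2] -0.034
104 [ 1.1  1.5 -0.2] 0.036
107 [ 2.   3.2 -0.2] 0.089
110 [ 2.8  4.8 -0.2] 0.141
```

View pics/w4.png

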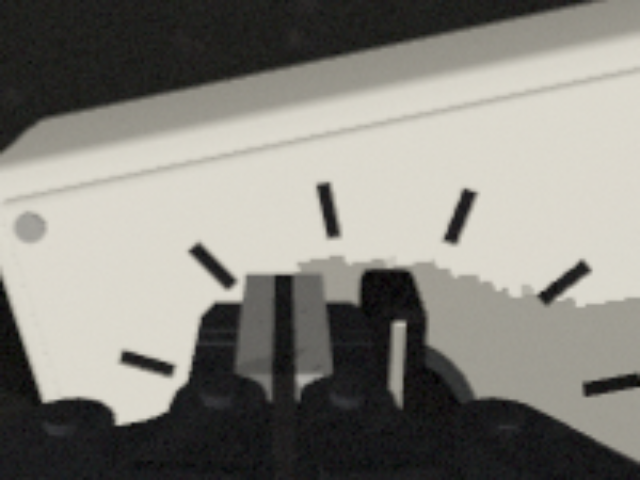

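The bar is parallel to the finger face, about midway between the fourth (328,210) and fifth (460,215) marks. A few degrees more.

move_arm(
  series=[
    [[0,0.4,0.5,0,0.0],[0,0.8,1,0,0.02],[0,1.1,1.7,0,0.04],[0,1.5,2.4,0,0.06],[0,2,3.2,0,0.09],[0,2.2,3.8,0,0.11],[0,2.2,3.8,0,0.11],[0,2,1,0,0.11],[0,2,-3,0,0.11],[0,2,-6,0,0.11]],
  ],
)

```text
time_s: 6.7
eef_pos: [0.5686, -0.016, 0.0679]
eef_rot: [-0.0, 0.97, -0.241, 0.0]
wrist_force: [0.5, 0.1, 0.3]
opening: 0.001
grasp_force: 0.0
```

Run:
```python
from h import *
o,p,R=state();print(o['time_s'],p,o['wrist_force'])
q,_=camera('wrist');cv2.imwrite('pics/w5.png',cv2.resize(q[140:290,170:370],(640,480)))
print(rel(np.r_[BTN,.12],0))
```

```text
6.7 [ 0.56859666 -0.01595856  0.06785359] [0.48950653 0.07319648 0.2538741 ]
(array([  3.8, 128.7, -52.2]), np.float64(-0.487))
```

View pics/w5.png

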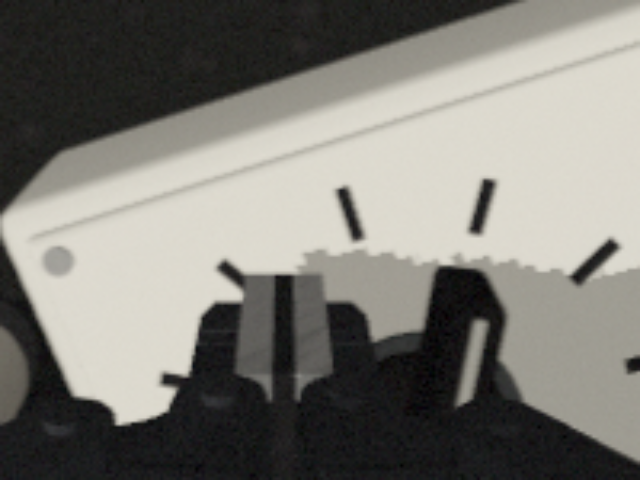

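The bar points straight at the fifth mark (483,207), with the fourth at (350,213), and the finger is clear of it. Now up and over to the button.

move_arm(
  series=[
    [[0,2,-2,-20,0],[0,2,-2,-45,0],[0,2,5,-52,0],[0,3,35,-52,-0.1],[0,3,65,-52,-0.2],[0,3.5,95,-52,-0.3],[0,4,120,-52,-0.4],[0,4,129,-52,-0.49],[0,4,129,-52,-0.49],[0,4,129,-52,-0.49]],
  ],
)

```text
time_s: 7.58
eef_pos: [0.5113, -0.1324, 0.1196]
eef_rot: [-0.0, 1.0, -0.001, 0.0]
wrist_force: [-0.0, -0.1, 0.2]
opening: -0.004
grasp_force: 0.0
```

Run:
```python
from h import *
o,p,R=state();print(o['time_s'],p,o['wrist_force'],rel(np.r_[BTN,.08],0))
for n in('side','wrist'):
    q,d=camera(n)
    for k in outline_of('start_button_top',n)[:2]:
        X=cloud(n,d,k['region']);print(n,k['conf'],k['bbox'],np.median(X,0),np.percentile(X,[3,97],axis=0))
        T=X[X[:,2]>np.percentile(X[:,2],60)];print('top',T.mean(0))
c=calibration('side');print(project(c,[np.r_[BTN,.076]]),project(calibration('wrist'),[np.r_[BTN,.076]]))
```

```text
7.5833 [ 0.51128564 -0.13244499  0.11963396] [-0.02937858 -0.09802025  0.2062435 ] (array([ 0.6, -1.4, 39.6]), np.float64(-0.001))
side 0.41 [244.2, 237.2, 8.8, 12.2] [ 0.51244871 -0.13565253  0.07556836] [[ 0.50006363 -0.14313352  0.06706405]
 [ 0.52400659 -0.11981821  0.07755161]]
top [ 0.51302865 -0.13063279  0.07657914]
wrist 0.95 [256.2, 207.1, 42.3, 41.6] [ 0.51519497 -0.12909654  0.07733969] [[ 0.50334246 -0.14131944  0.06845254]
 [ 0.52574112 -0.11756823  0.07862533]]
top [ 0.51321476 -0.12934524  0.07803715]
[[244.01331221 233.83348153]] [[257.74189891 212.05178397]]
```

move_arm(
  series=[
    [[0,1.7,-2.4,15,0],[0,1.7,-2.4,28,0],[0,1.7,-2.4,36,0],[0,1.7,-2.4,40,0],[0,1.7,-2.4,42,0],[0,1.7,-2.4,44,0],[0,1.7,-2.4,46,0],[0,1.7,-2.4,47,0],[0,1.7,-2.4,48,0],[0,1.7,-2.4,48,0]],
  ],
)

```text
time_s: 8.62
eef_pos: [0.5136, -0.1296, 0.0722]
eef_rot: [-0.0, 1.0, 0.001, 0.0]
wrist_force: [-0.4, 2.1, 4.4]
opening: 0.0
grasp_force: 2.1
```

Contact: 4.4 N, nearly fully in. Press a little further to feel the bottom.

move_arm(
  series=[
    [[0,0,0,0.5,0],[0,0,0,0.8,0],[0,0,0,1.1,0],[0,0,0,1.4,0],[0,0,0,1.7,0],[0,0,0,1.9,0],[0,0,0,1.9,0],[0,0,0,1.9,0],[0,0,0,1.9,0],[0,0,0,1.9,0]],
  ],
)

```text
time_s: 9.45
eef_pos: [0.5136, -0.1297, 0.0709]
eef_rot: [0.0, 1.0, 0.001, 0.0]
wrist_force: [-3.0, 4.5, 11.5]
opening: 0.001
grasp_force: 5.9
```

At 11.5 N, well above the 5 N spring, the button is fully in. Releasing and moving up.

move_arm(
  series=[
    [[0,0,0,-3,0],[0,0,0,-8,0],[0,0,0,-20,0],[0,0,0,-45,0],[0,0,0,-80,0],[0,-30,0,-110,0],[0,-70,10,-130,0],[0,-105,20,-140,0],[0,-125,30,-140,0],[0,-125,30,-140,0]],
  ],
)

```text
time_s: 10.28
eef_pos: [0.3857, -0.1615, 0.2112]
eef_rot: [0.001, 1.0, 0.0, 0.0]
wrist_force: [0.3, -0.9, 0.0]
opening: -0.0
grasp_force: 0.0
```

Run:
```python
from h import *
o,p,R=state();print(o['time_s'],p,o['wrist_force'])
t,_=camera('top');s,d=camera('side');q,_=camera('wrist')
for k in outline_of('start_button_top','side')[:1]:
    X=cloud('side',d,k['region']);print(np.percentile(X[:,2],[50,97]))
cv2.imwrite('pics/end.png',np.vstack([np.hstack([cv2.resize(t[130:250,220:400],(400,267)),cv2.resize(s[160:310,180:330],(267,267))]),cv2.resize(q,(667,330))]))
```

```text
10.2833 [ 0.38566497 -0.16153845  0.21123637] [ 0.30669249 -0.89419211  0.01587413]
[0.02862692 0.04957463]
```

View pics/end.png

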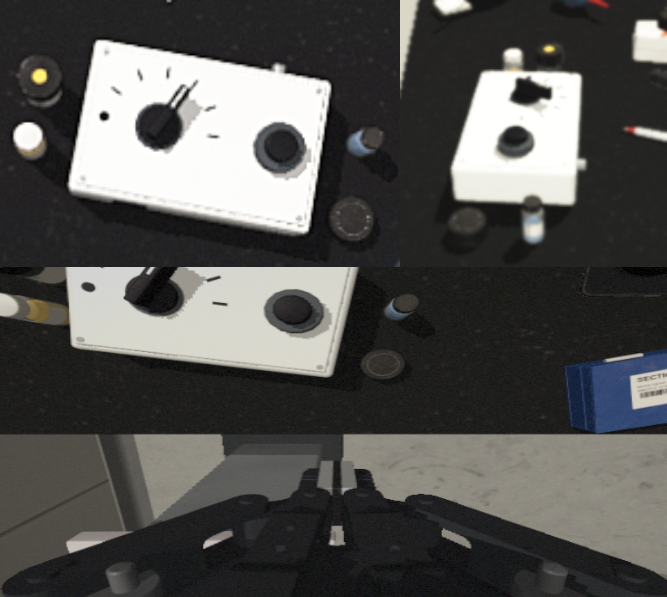

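The pointer, tip at (190,85), stands at the fifth mark. The button is out, the can, vials and cap are in place, and the arm is clear.

```bash
python3 -c "
from bench import order
print(order.hand_in())"
```

```text
the job is handed in; nothing more can be done
None
```

I pushed the selector two clicks, from the third mark to the fifth, pressed the button fully in and let it come out again, left the can, vials and dust cap undisturbed, and handed the job in; the hand-in returned no verdict.

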